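Put the drip collar away and snap the cork chest shut

ROBOT

A 7-joint arm with a two-finger parallel gripper is mounted at the origin on the work surface; the furniture and walls round the work are solid. World frame = base frame: x ahead of the robot, y to its left, z up, the work surface at z = 0. Lengths are in m, angles in rad, forces in N, time in s.
With the tool pointing down it reaches from about 0.425 to 0.95 m from the base axis. Payload 4.7 kg.
Tool frame: the origin (TCP) lies on the centre line of the jaws, within the pads' length; the fingertips stand 17 mm ahead of it and the grasp point (between the pads) lies 2 mm behind it (bot.tip_reach is the z of the fingertips in the tool frame, in m); z points along the fingers, y is the direction in which the jaws open and shut (so a half turn about z gives the same grasp; the last joint's range is limited). The gripper opens to 87 mm and grips with 3 to 60 N. Pads are 19 mm wide; open, the fingers measure 117 mm over their backs; the gripper's body (75 mm by 190 mm) begins 51 mm behind the grasp point.
Start: joints at [-1.231, 0.469, -0.049, 1.532, 0.024, 1.141, -0.082], TCP at [0.243, 0.63, 0.24] pointing down, gripper open.
Joint ranges: [-2.59, 2.59], [-0.33, 1.99], [-1.39, 1.29], [0.1, 2.45], [-1.04, 4.18], [0.21, 1.99], [-2.66, 2.66]. Speed limits (rad/s): [2.57, 2.57, 3.14, 3.14, 3.14, 3.14, 3.14].

INTERFACE

Orientations are given as [roll, pitch, yaw] about the fixed x, y, z axes, in that order (R = Rz(yaw) Ry(pitch) Rx(roll)).
In Python, from plant import bot, snapshot, calibration gives the robot as it stands. Calls block until the motion is done:
- bot.movep(position, orientation): joint-space move of the TCP to a pose.
- bot.move_straight(position, feed=0.15, attitude=None, guard=None): straight line of the TCP; attitude=None keeps the orientation; feed is the mean speed in m/s. With guard (N) it stops when the force on the tool has changed by that much, and returns True; else False.
- bot.movej(angles): joint-space move.
- bot.grip(opening, squeeze=None): finger opening in m; squeeze is the grip in N (None keeps the last); returns when the fingers have stopped.
- bot.wait(seconds).
- bot.solve_ik(position, orientation): joint angles nearest the present ones, or None.
- snapshot(name): name is "scene" or "top" or "wrist"; returns the picture (400x640x3 uint8, red, green, blue); there is no depth.
- calibration(name): a dict with "fx", "fy", "cx", "cy" (pixels), "eye" and "attitude" of the camera in the world. Camera axes: x right, y down, z forward; pixel columns grow to the right and rows downward; lengths in m; the calibration is good to about 2 mm. A picture is of the moment at which its call begins: read the wrist's pose just before it. calibration takes no time and is no camera call; for the wrist camera it gives the pose at the moment of the call.
A pose or a line that the arm cannot do raises bot.PlanningError and nothing moves.
- bot.finish_job(): hands the job in, once; it reports no verdict.
Readings, each from a call of its own:
- bot.get_time_s(): time.
- bot.get_joints(): joint angles.
- bot.get_joint_velocities(): joint speeds.
- bot.get_tau(): joint torques, N m.
- bot.get_position(): TCP position.
- bot.get_tcp_rot(): TCP orientation.
- bot.get_ft_force(): force on the tool from outside, world axes, zero at the start.
- bot.get_wrist_torque(): the same for the moment, N m.
- bot.get_grip_width(): finger opening in m.
Only numpy, scipy, OpenCV 4.12 (cv2) and the standard library are available. Lean on these libraries where they do the work, as an engineer would, in place of code of your own. Each camera call takes 0.05 s, during which the arm holds its last target. There are 200 camera calls.

TASK

Put the brass drip collar away: set it over its peg inside the open cork chest and let go, then swing the lid down and press its front edge until the spring catch clicks and holds it shut. Press slowly and no harder than the catch needs, for the little hinges must not be leaned on. Leave everything else on the table where it is.

Things in the scene. Friction and masses are not known exactly. Their poses are not given: they have to be found in the camera images.
- drip_collar: loose brass bottle collar, a plain ring lying flat: 44 mm outside, hole about 26 mm, 12 mm high, 45 g. Origin: centre of its underside.
- cork_chest: walnut chest, fixed, 164 (x) by 216 (y) by 120 mm high when shut. Origin: centre of its underside; -x is its front (robot side), +y its left seen from there. Rim 108 mm up, inside x -55 to 68, y -97 to 97 mm. In it a felt-lined tray, floor 87, rim 98 mm up, x -23 to 66; a foil cutter lies in its half beyond y = -36. The catch rail behind the front wall is 114 mm up, to x = -35, y -32 to 32.
- peg_foot (a point): centre of the flat foot of the collar's peg in the tray, at x 20, y 26, z 90 mm in the chest's frame: the collar's underside rests here. The peg is 19 mm thick, with a domed top 13 mm above this point; its foot is a 32 mm disc, 3 mm high.
- cork_chest_lid (a joint): lid hinge along the chest's back, rad: 0 level with the rim, starts 1.62 to 1.74 (open, leaning back). Stiff: the lid stays where left and moves with about 2 N at its edge. Not yet clicked, it comes to rest on the catch at 0.077 to 0.14; clicked, it rests on a felt strip at 0.005 to 0.067. The hinges stand at most 25 N from the robot on the lid.
- lid_hinge (a point): point on the lid's hinge axis at mid-width, at x 79.5, y 0, z 108 mm in the chest's frame; the axis runs along the chest's y.
- lid_edge (a point): point on the lid's outer (upper) face at mid-width, 7 mm in from the free front edge; moves with the lid. The lid is a 12 mm board; its free edge is 147 mm from the hinge axis, its outer face 12 mm above that axis when shut (behind it when open).
- half_bottle_1: loose green half bottle, standing, 59 mm across, 241 mm high, bystander. Origin: centre of its underside.
- half_bottle_2: loose pale half bottle, standing, 59 mm across, 268 mm high, bystander. Origin: centre of its underside.
- catch (a point): nominal place of the catch's sprung roller, fixed to the chest. The rail that carries roller and felt is screwed on up to 3.4 mm higher or lower, varying from start to start and not measured. Passing it takes 8 to 14 N straight down within 20 mm of the lid's front edge (twice that at mid-lid) over 8 mm; the force falls off at the click, then the lid stands on firm felt, some 20 N a mm.
- stopper_1: loose bottle stopper with grey head, standing on its round head, cork end up, 31 mm across, 56 mm high, bystander. Origin: centre of its underside.
- stopper_2: loose bottle stopper with wooden head, standing on its round head, cork end up, 31 mm across, 56 mm high, bystander. Origin: centre of its underside.

How it is judged:
On the way:
1. the collar lies flat over its peg, let go, with the lid still open (horizontal distance between drip_collar and peg_foot below 0.006 m and z of drip_collar in the frame of peg_foot below 0.004 m and angle between drip_collar's own z axis and vertical below 0.1 rad and linear speed of drip_collar below 0.02 m/s and contact force between the fingers and drip_collar below 0.05 N and value of joint cork_chest_lid above 1 rad), for 0.2 s.
At the end, for the whole second after the job is handed in: The collar lies flat on its peg's foot (centre within 6 mm of the peg's, underside less than 4 mm above the foot, tilt under 0.1 rad), the lid is at rest below 0.072 rad, held down by the clicked catch, and the bystanders are within 30 mm of where they stood (horizontal distance between drip_collar and peg_foot below 0.006 m and z of drip_collar in the frame of peg_foot below 0.004 m and angle between drip_collar's own z axis and vertical below 0.1 rad and linear speed of drip_collar below 0.02 m/s and value of joint cork_chest_lid below 0.072 rad and velocity of joint cork_chest_lid between -0.02 and 0.02 rad/s and distance of each of stopper_1, stopper_2, half_bottle_1, half_bottle_2 from where it was at the start of the episode below 0.03 m); the robot touches nothing.
It fails at once if the robot pushes on the lid with more than 25 N (contact force between any of the fingers, the arm and cork_chest_lid above 25 N).
It fails at once if a bystander is shifted by more than 30 mm or tipped over (distance of any of stopper_1, stopper_2, half_bottle_1, half_bottle_2 from where it was at the start of the episode above 0.03 m or angle between any of stopper_1, stopper_2, half_bottle_1, half_bottle_2's own z axis and vertical above 0.35 rad).
It also fails if it takes over 67 s, if anything falls off the work surface, if the arm or the gripper's body presses on something with over 40 N, if the wrist force passes 120 N, or if a joint passes its speed limit or range.

## Working session

There is one attempt and no reset: what is moved stays moved. The work goes in short steps, each a Python script; the robot and the scene stay as the last script left them, time stands still between calls to the robot, and variables do not carry over. Pictures are saved under pics/ and viewed, about 8 in all and at most 12, crops included, and the job is handed in when it is done.

```bash
mkdir -p pics; ls; python3 - <<'E'
from plant import bot,snapshot,calibration
import cv2,numpy as np
for n in("scene","top"):
    cv2.imwrite(f"pics/{n}0.png",snapshot(n)[:,:,::-1]); c=calibration(n); print(n,c)
print(calibration("wrist"),bot.get_tcp_rot(),bot.get_position(),bot.get_time_s(),bot.tip_reach)
E
```

```text
pics
scene {'fx': 481.56923005921414, 'fy': 481.56923005921414, 'cx': 321.7454381781604, 'cy': 198.7188554854533, 'eye': array([-0.31605224, -0.53373046,  0.74588054]), 'attitude': array([-2.16733874, -0.00817585, -0.98401123])}
top {'fx': 399.6155020723283, 'fy': 399.6155020723283, 'cx': 316.8529958977154, 'cy': 203.56021868731722, 'eye': array([ 0.27657859, -0.0303998 ,  1.07066567]), 'attitude': array([-2.94980223,  0.03147808, -1.55156048])}
{'fx': 327.3118409766356, 'fy': 327.3118409766356, 'cx': 319.3770710279059, 'cy': 198.19644497432137, 'eye': array([0.17452672, 0.6549155 , 0.3850196 ]), 'attitude': array([2.86552063e+00, 1.69510273e-03, 1.20225401e+00])} [-3.13981276e+00  7.22183662e-05  2.77283505e+00] [0.24312737 0.62913809 0.23859917] 0.1 0.017
```

View pics/scene0.png

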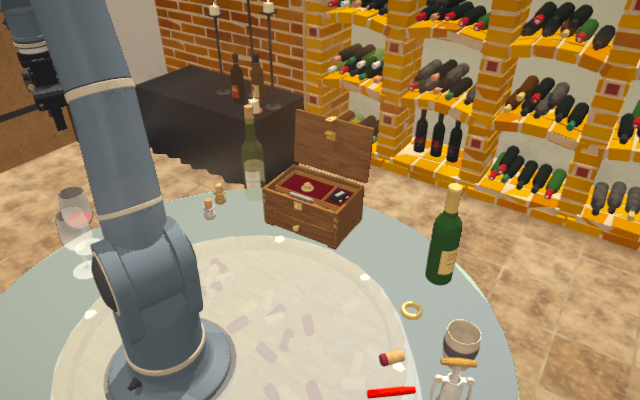

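View pics/top0.png

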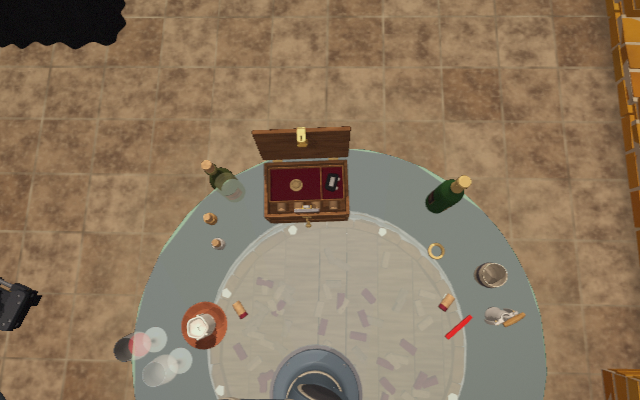

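Top view: the collar is at about (436,251), the chest spans x 264–349 and y 162–220, and the peg is at about (296,185). The bottles are at (232,187) and (440,200), the stoppers at (210,218) and (218,243). I'll crop in on the chest and collar.

```bash
cat > h.py <<'E'
from plant import bot,snapshot,calibration
import cv2,numpy as np
from scipy.spatial.transform import Rotation as R
def ray(c,u,v,z):
    d=R.from_euler('xyz',c['attitude']).apply([(u-c['cx'])/c['fx'],(v-c['cy'])/c['fy'],1])
    return c['eye']+d*(z-c['eye'][2])/d[2]
def proj(c,p):
    q=R.from_euler('xyz',c['attitude']).inv().apply(np.asarray(p)-c['eye'])
    return np.c_[c['fx']*q[...,0]/q[...,2]+c['cx'],c['fy']*q[...,1]/q[...,2]+c['cy']]
E
python3 - <<'E'
from h import *
t=cv2.imread('pics/top0.png'); 
a=cv2.resize(t[120:235,245:365],None,fx=5,fy=5,interpolation=2)
b=cv2.resize(t[236:266,416:456],None,fx=5,fy=5,interpolation=2)
a[-150:,-200:]=b   # collar inset origin: crop px(400,425)
cv2.imwrite('pics/c1.png',a); print(a.shape)
c=calibration('top')
for n,u,v,z in [('collar',436,251,.006),('peg',296,185,.1),('s1',210,218,.05),('s2',218,243,.05),('gb',463,182,.241),('pb',207,165,.268)]: print(n,ray(c,u,v,z).round(3))
E
```

```text
(575, 600, 3)
collar [ 0.36  -0.309  0.006]
peg [0.511 0.057 0.1  ]
s1 [0.432 0.284 0.05 ]
s2 [0.367 0.258 0.05 ]
gb [ 0.488 -0.309  0.241]
pb [0.512 0.231 0.268]
```

View pics/c1.png

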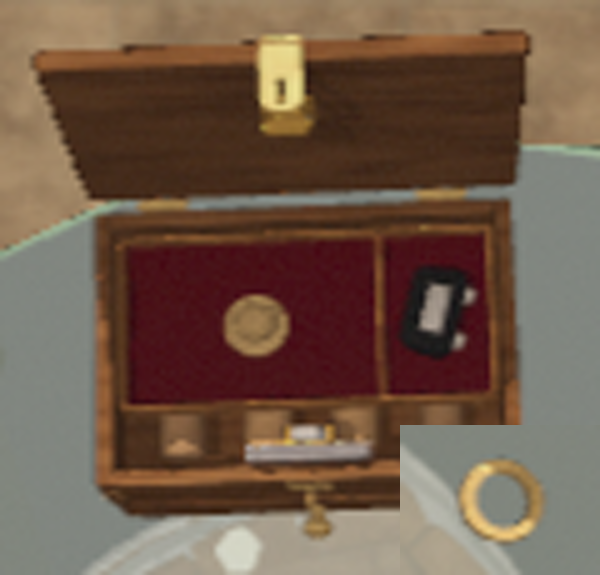

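```bash
python3 - <<'E'
from h import *
c=calibration('top')
P=[ray(c,u,v,.108) for u,v in [(264.4,162.8),(347,160.4),(264.4,217)]]
print(np.round(P,3)); e=P[0]-P[1]; print('w',np.linalg.norm(e),'depth',np.linalg.norm(P[0]-P[2]),'yaw',np.arctan2(-e[0],e[1]))
print('peg',ray(c,296.2,185,.090),'col',ray(c,436.2,251,.012))
p=bot.get_position()
bot.move_straight([p[0],p[1],.46],feed=.25)
bot.movep([.37,-.30,.46],[np.pi,0,np.pi])
bot.move_straight([.36,-.309,.2],feed=.25)
cw=calibration('wrist'); cv2.imwrite('pics/w1.png',snapshot('wrist')[:,:,::-1])
np.save('w1.npy',cw,allow_pickle=True); print(cw,bot.get_position(),bot.get_tcp_rot(),bot.get_joints(),bot.get_time_s())
E
```

```text
[[ 0.566  0.138  0.108]
 [ 0.574 -0.07   0.108]
 [ 0.428  0.131  0.108]]
w 0.2075134875017945 depth 0.13805234918615567 yaw 0.0397976680049875
peg [0.51357045 0.05729305 0.09      ] col [ 0.35933283 -0.30773591  0.012     ]
{'fx': 327.3118409766356, 'fy': 327.3118409766356, 'cx': 319.3770710279059, 'cy': 198.19644497432137, 'eye': array([ 0.2867065 , -0.31082673,  0.34730653]), 'attitude': array([2.86364116e+00, 1.01637538e-03, 1.57121583e+00])} [ 0.36081249 -0.30959458  0.20119426] [-3.14053911e+00  2.47796691e-03 -3.14126310e+00] [-0.2462135   0.28286465  1.0480519   2.07812917 -0.30550363  0.9395236
  2.53864223] 5.65
```

View pics/w1.png

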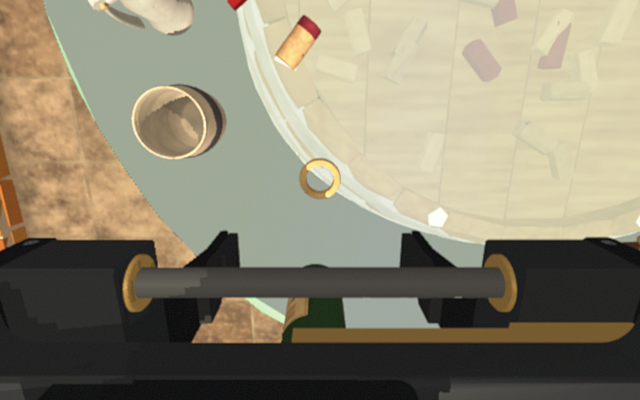

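Wrist view: the collar is centred at about (320.5,178.5), the green bottle lies beyond it at the bottom, and the jaws are clear. I'll measure the collar, grasp it and carry it to above the peg.

```bash
python3 - <<'E'
from h import *
cw=np.load('w1.npy',allow_pickle=True).item()
a=ray(cw,320.5,178.5,.008); print('collar wrist',a, 'diam',ray(cw,341,178.5,.008)-ray(cw,300,178.5,.008))
RPY=[np.pi,0,np.pi]
x,y=a[:2]
if np.hypot(x-.3593,y+.3077)<.008:
    p=bot.get_position()
    bot.move_straight([x,y,.05],feed=.15,attitude=RPY)
    print(bot.move_straight([x,y,.0205],feed=.05,guard=4),bot.get_position())
    bot.grip(0.02,12); print('w',bot.get_grip_width(),bot.get_position())
    bot.move_straight([x,y,.30],feed=.2)
    print('w',bot.get_grip_width())
    bot.move_straight([.45,.055,.30],feed=.25,attitude=[np.pi,0,np.pi+.04])
    cw=calibration('wrist'); np.save('w2.npy',cw,allow_pickle=True); im=snapshot('wrist')[:,:,::-1]
    cv2.imwrite('pics/w2.png',im)
    print(cw['eye'],bot.get_position(),bot.get_joints(),bot.get_time_s())
E
```

```text
collar wrist [ 0.36181496 -0.30994998  0.008     ] diam [-2.80046864e-05  4.34524794e-02  0.00000000e+00]
False [ 0.36180494 -0.3101506   0.02056525]
w 0.04287962107924874 [ 0.36184542 -0.30990856  0.02049783]
w 0.04262820088735985
[0.37618591 0.04955499 0.44641694] [0.44983022 0.05372755 0.30003775] [-0.47367874  0.03705441  0.27175426  1.96339111 -0.01071854  1.14260463
  1.41098071] 11.6
```

View pics/w2.png

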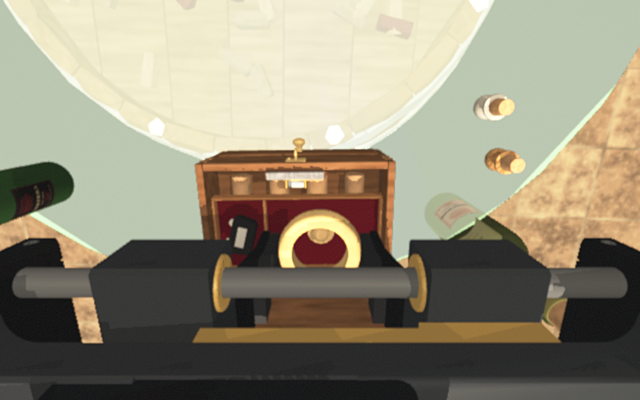

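The view shows the held collar at about (320,243), with the peg's dome showing through its hole. Moving forward will bring the peg clear of the ring.

```bash
python3 - <<'E'
from h import *
bot.move_straight([.535,.057,.30],feed=.2)
cw=calibration('wrist'); np.save('w3.npy',cw,allow_pickle=True); im=snapshot('wrist')[:,:,::-1]
cv2.imwrite('pics/w3.png',cv2.resize(im[80:280,190:450],None,fx=3,fy=3,interpolation=2))
print(cw['eye'],bot.get_position(),bot.get_tcp_rot(),bot.get_time_s())
E
```

```text
[0.46073196 0.05226235 0.44608417] [0.53373539 0.05661033 0.29971929] [ 3.14154316e+00 -1.64327261e-03 -3.10205129e+00] 12.225
```

View pics/w3.png

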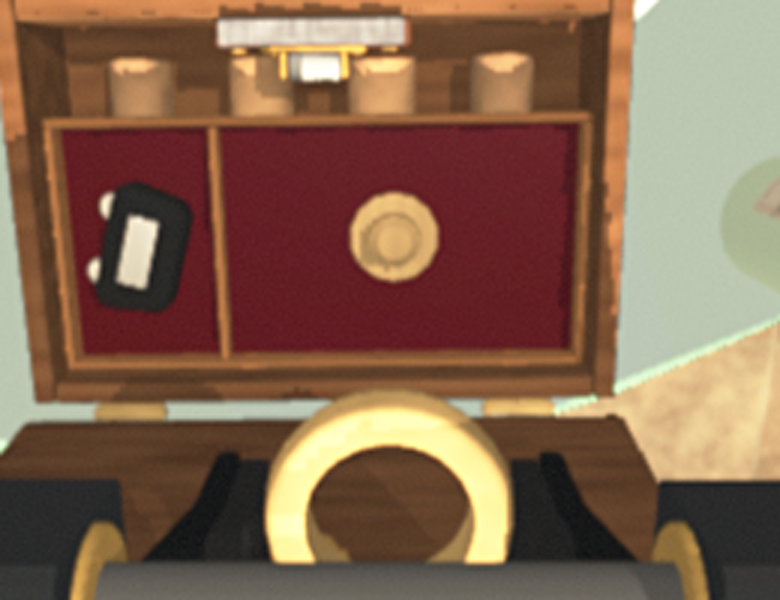

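```bash
python3 - <<'E'
from h import *
cw=np.load('w3.npy',allow_pickle=True).item()
f=lambda u,v,z:ray(cw,u/3+190-.33,v/3+80-.33,z)
peg=f(395,237.5,.090); print('peg',peg,'foot d',f(440,237,.09)-f(350,237,.09),f(395,283,.09)-f(395,192,.09))
t=np.array([0.53373539,0.05661033]); z=.2997-.0085
print('ring near edge',f(389,403,z)[:2]-t,'hole near',f(389,447,z)[:2]-t,'left/right',f(265,510,z)[:2]-t,f(513,510,z)[:2]-t)
# chest frame from tray corners z=.098: outer tray rim corners
q=[f(45,122,.098),f(592,115,.098),f(77,366,.098),f(584,360,.098)]
print(np.round(q,4)); 
for a,b in((0,1),(2,3)):
    d=q[b]-q[a]; print(np.arctan2(-d[0],d[1]))
E
```

```text
peg [0.51600867 0.0564908  0.09      ] foot d [-0.00129365  0.03276337  0.        ] [0.03329401 0.00136725 0.        ]
ring near edge [-0.02132239 -0.00237124] hole near [-0.01353271 -0.00206425] left/right [-0.00118145 -0.02285141] [-0.00286223  0.01962862]
[[ 0.4795 -0.066   0.098 ]
 [ 0.4697  0.1225  0.098 ]
 [ 0.5671 -0.059   0.098 ]
 [ 0.5574  0.1279  0.098 ]]
0.05187693002461155
0.05181607619743806
```

```bash
python3 - <<'E'
from h import *
A=[np.pi,0,np.pi+.052]; x,y=.516,.0577
bot.move_straight([x,y,.20],feed=.15,attitude=A)
bot.move_straight([x,y,.133],feed=.08); bot.wait(.2)
p=bot.get_position();print(p)
x2,y2=x+(x-p[0]),y+(y-p[1])
print(bot.move_straight([x2,y2,.1115],feed=.025,guard=3)); print(bot.get_position(),bot.get_ft_force(),bot.get_grip_width())
cw=calibration('wrist'); im=snapshot('wrist')[:,:,::-1]
cv2.imwrite('pics/w4.png',cv2.resize(im[80:280,190:450],None,fx=3,fy=3,interpolation=2))
print(bot.get_time_s())
E
```

```text
[0.51633561 0.05777439 0.13350513]
False
[0.51581299 0.05765949 0.11163389] [ 0.03470555 -0.53188434  0.00181476] 0.04290378465077647
15.2917
```

View pics/w4.png

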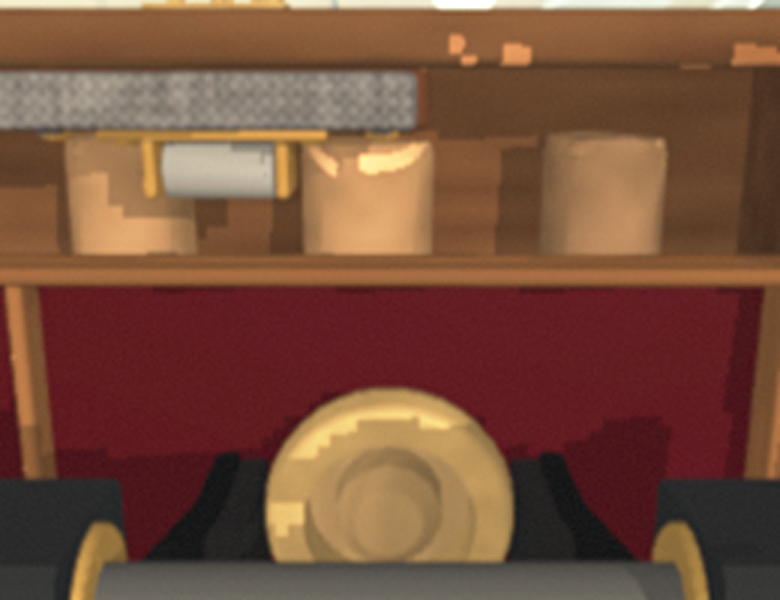

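The collar is seated: the peg's dome shows in the middle of the hole, and the full descent met no resistance. Next I release it, retreat, and hook the lid from behind.

```bash
cat >> h.py <<'E'
YAW=.052; A=[np.pi,0,np.pi+YAW]
H=np.array([.5768,.0348,.108]); U=np.array([np.cos(YAW),np.sin(YAW),0])
def tcp(th,r,gap=0,half=.0095):
    "TCP for the fingertips' front lower corner on the lid's outer face at radius r"
    x=-r*np.cos(th)+(.012+gap)*np.sin(th)+half; z=r*np.sin(th)+(.012+gap)*np.cos(th)
    return H+U*x+np.array([0,0,z+.017])
E
python3 - <<'E'
from h import *
c=calibration('top'); print('lid edge inner corner at z.254:',ray(c,301,131,.254))
p=bot.get_position()
bot.grip(.060); bot.wait(.4); print(bot.get_ft_force(),bot.get_time_s())
bot.move_straight([p[0],p[1],.40],feed=.2)
bot.grip(0.0,10)
b=H+U*.068
bot.move_straight([b[0],b[1],.40],feed=.2)
cw=calibration('wrist'); im=snapshot('wrist')[:,:,::-1]; cv2.imwrite('pics/w5.png',im)
print(cw['eye'],bot.get_position(),bot.get_grip_width(),bot.get_joints(),bot.get_time_s(),tcp(1.7,.115))
np.save('w5.npy',cw,allow_pickle=True)
E
```

```text
lid edge inner corner at z.254: [0.59402211 0.03572194 0.254     ]
[0.77524054 0.07685747 0.06542794] 16.3333
[0.57074388 0.03314342 0.54632611] [0.64396862 0.03850476 0.40024494] 0.0002630282596025551 [-0.36542971  0.33829882  0.33989817  1.38928246 -0.11239496  1.43317959
  1.59516432] 19.9583 [0.61296814 0.03668244 0.23749532]
```

View pics/w5.png

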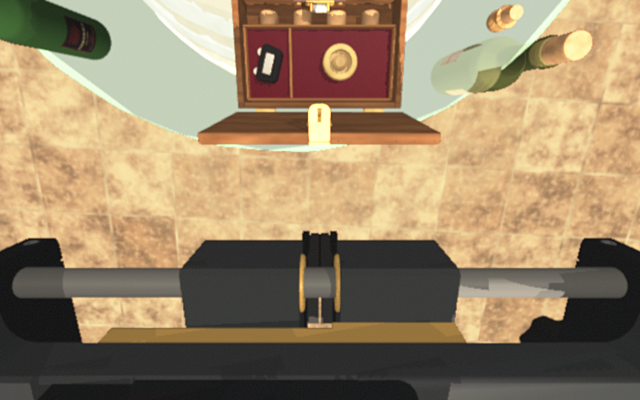

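The collar lies flat on the peg and has been let go. The lid's edge is at rows 113–144, well ahead of the closed fingers (320,240). Next I go behind the lid and swing it down.

```bash
python3 - <<'E'
from h import *
cw=np.load('w5.npy',allow_pickle=True).item(); print('outer edge x',ray(cw,319,144,.252))
q=bot.get_position(); f0=bot.get_ft_force()
s=tcp(1.7,.118); b=H+U*.068
print(bot.move_straight([b[0],b[1],s[2]],feed=.12,guard=5))
fmax=0
for th in np.arange(1.72,.44,-.08):
    if bot.move_straight(tcp(th,.118),feed=.08,guard=12): print('guard',th,bot.get_ft_force()); break
    f=bot.get_ft_force()-f0; print(round(th,2),f.round(1),bot.get_position().round(3))
print(bot.get_time_s())
E
```

```text
outer edge x [0.60354468 0.03458719 0.252     ]
False
1.72 [ 0.2 -0.5 -0.9] [0.616 0.037 0.24 ]
1.64 [-0.1  0.1 -0.5] [0.606 0.036 0.242]
1.56 [ 0.5  0.4 -1.2] [0.597 0.036 0.243]
1.48 [ 0.7 -0.7 -0.4] [0.587 0.035 0.244]
1.4 [ 0.5 -0.2 -0.1] [0.578 0.035 0.243]
1.32 [-0.1 -1.4 -0.3] [0.568 0.034 0.242]
1.24 [ 0.5  0.3 -0.6] [0.559 0.034 0.24 ]
1.16 [ 0.7 -0.4  0.1] [0.55  0.033 0.238]
1.08 [-0.  -1.   0.2] [0.541 0.033 0.234]
1.0 [ 0.7 -0.2 -0.5] [0.532 0.032 0.23 ]
0.92 [ 1.  -1.4 -0.6] [0.524 0.032 0.226]
0.84 [ 0.6  0.  -1.2] [0.516 0.032 0.22 ]
0.76 [ 0.1  0.  -0.3] [0.509 0.031 0.215]
0.68 [ 0.6 -0.4 -0.4] [0.502 0.031 0.208]
0.6 [ 0.4 -0.1 -1.2] [0.495 0.031 0.201]
0.52 [ 0.8 -1.2 -0.1] [0.49  0.03  0.194]
25.9583
```

```bash
python3 - <<'E'
from h import *
im=snapshot('scene')[:,:,::-1]
cv2.imwrite('pics/s2.png',cv2.resize(im[80:260,220:400],None,fx=3,fy=3,interpolation=2))
E
```

```text
(no output)
```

View pics/s2.png

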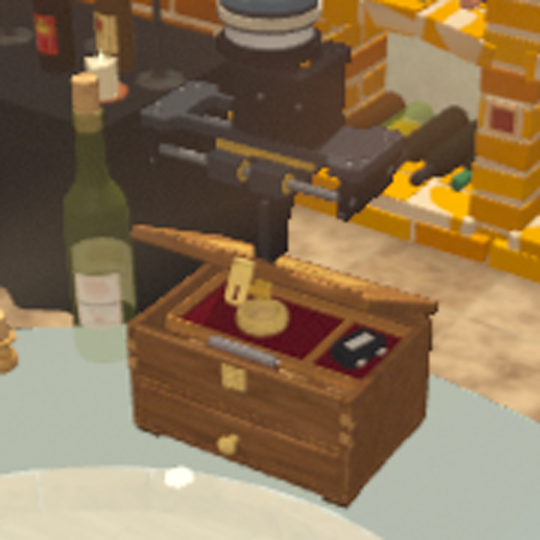

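The lid is following the fingers; it is now about half shut, and the collar is still in place. I continue to 0.2 rad, shift to the front edge and press in small steps.

```bash
python3 - <<'E'
from h import *
for th in (.44,.36,.28,.21): 
    if bot.move_straight(tcp(th,.118),feed=.08,guard=8): print('guard',th); break
bot.move_straight(tcp(.21,.118,.02),feed=.1)
bot.move_straight(tcp(.24,.142,.012),feed=.1); bot.wait(.2)
def F():
    v=[]
    for _ in range(6): v.append(bot.get_ft_force()[2]); bot.wait(.01)
    return np.mean(v)
f0=F(); p=tcp(.24,.142,.012); print('f0',f0,bot.get_time_s())
zt=H[2]+.012+.142*.15+.017
p[2]=zt; print(bot.move_straight(p,feed=.02,guard=6),bot.get_position()[2],bot.get_time_s())
p[2]=bot.get_position()[2]; peak=0; clicked=False; log=[]
while bot.get_time_s()<56:
    p[2]-=.0003 if clicked else .0005
    g=bot.move_straight(p,feed=.01,guard=9); f=F()-f0; z=bot.get_position()[2]; peak=max(peak,f)
    log.append((round((z-.017-.012-H[2])/.142,3),round(f,1)))
    if g or f>17: print('stop',g); break
    if peak>6 and f<.5*peak: clicked=True
    if clicked and f>4: break
    if z<.017+.012+H[2]-.003: print('low'); break
print(clicked,peak,log,bot.get_time_s())
E
```

```text
f0 -0.1459903590195076 28.0417
False 0.15839903808829164 29.3833
True 12.488752199226683 [(np.float64(0.148), np.float64(0.5)), (np.float64(0.143), np.float64(0.4)), (np.float64(0.14), np.float64(0.2)), (np.float64(0.136), np.float64(0.5)), (np.float64(0.133), np.float64(0.0)), (np.float64(0.129), np.float64(0.5)), (np.float64(0.126), np.float64(0.4)), (np.float64(0.122), np.float64(0.5)), (np.float64(0.119), np.float64(0.3)), (np.float64(0.115), np.float64(0.5)), (np.float64(0.112), np.float64(0.2)), (np.float64(0.108), np.float64(0.6)), (np.float64(0.105), np.float64(2.9)), (np.float64(0.103), np.float64(5.2)), (np.float64(0.1), np.float64(6.8)), (np.float64(0.098), np.float64(8.6)), (np.float64(0.095), np.float64(10.0)), (np.float64(0.091), np.float64(9.7)), (np.float64(0.09), np.float64(12.5)), (np.float64(0.085), np.float64(10.8)), (np.float64(0.079), np.float64(8.8)), (np.float64(0.078), np.float64(11.3)), (np.float64(0.072), np.float64(8.0)), (np.float64(0.07), np.float64(11.1)), (np.float64(0.063), np.float64(7.0)), (np.float64(0.058), np.float64(0.6)), (np.float64(0.057), np.float64(2.0)), (np.float64(0.056), np.float64(4.1))] 37.7833
```

The catch clicked: peak 12.5 N, force fell to 0.6 N, then felt contact at about 0.056 rad by the fingertip height. I'll retreat and check.

```bash
python3 - <<'E'
from h import *
p=bot.get_position(); bot.move_straight([p[0],p[1],p[2]+.01],feed=.05); bot.move_straight([p[0],p[1],.36],feed=.2); bot.wait(.3)
im=snapshot('scene')[:,:,::-1]; im2=snapshot('top')[:,:,::-1]; 
a=cv2.resize(im[80:260,220:400],(540,540),interpolation=2); b=im2[120:270,190:480]
o=np.zeros((540,790,3),np.uint8); o[:,:540]=a; o[:150,545:790]=b[:,:245]; 
cv2.imwrite('pics/s3.png',o); print(bot.get_time_s())
np.save('top2.npy',im2)
t=cv2.imread('pics/top0.png'); d=cv2.absdiff(t,im2).max(2)
for n,u,v in(('s1',210,218),('s2',218,243),('gb',450,193),('pb',215,175)): print(n,(d[v-14:v+14,u-14:u+14]>40).sum())
E
```

```text
39.7083
s1 0
s2 2
gb 0
pb 0
```

View pics/s3.png

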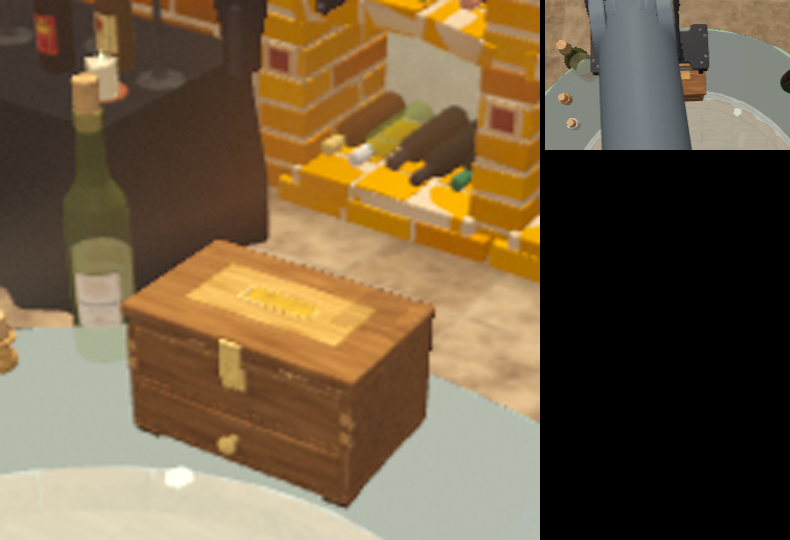

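The lid looks shut and the bystanders are unmoved. One light touch will confirm the lid is being held down, then I hand in.

```bash
python3 - <<'E'
from h import *
p=tcp(.24,.142,.0); p[2]=.165; bot.move_straight(p,feed=.2); bot.wait(.2)
p[2]=.017+.012+.108+.142*.056
g=bot.move_straight(p,feed=.015,guard=3); z=bot.get_position()[2]; print(g,(z-.137)/.142,bot.get_ft_force())
th=(z-.137)/.142
p[2]=.165; bot.move_straight(p,feed=.05); p[2]=.3; bot.move_straight(p,feed=.2); bot.wait(.3)
print(th,bot.get_time_s())
if th<.075: bot.finish_job(); print('done')
E
```

```text
True 0.05713061027517441 [-0.01861876 -0.13264765  3.80604727]
0.05713061027517441 44.0167
the job is handed in; nothing more can be done
done
```

The brass collar is on its peg in the chest, the lid is clicked shut, and I handed the job in at about 44 s of the 67 s allowed.

- **Collar:** I picked it up, set it over the peg and let go. The way down met no resistance. A wrist picture afterwards, with the lid still open, showed it lying flat round the peg. A later scene picture with the lid half down showed it still there.
- **Lid and catch:** I swung the lid down from behind with closed fingers, then pressed its front edge in small steps. The force peaked at 12.5 N, fell to 0.6 N at the click, then rose to about 4 N on the felt, where I stopped.
- **Last checks:** After letting go, a light touch of 3.8 N found the lid still down at about 0.057 rad. The limit is 0.072 rad, and my reading from the fingertip height is good to roughly 0.01 rad. The pictures show the chest shut and both bottles and both stoppers unmoved.
- **Disagreement:** The top and wrist cameras differed by 2–3 mm on the positions. I settled that using where the collar sat between the jaws.

No check failed.

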